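# Close a sample tin in the bench press

### The job

Close the sample tin in the bench press: slide the loaded carriage fully home under the press, push the plunger head down to its stop and keep it there for a second so that the lid is pressed on, then let the plunger spring back up and draw the carriage fully out again, leaving the tin in its nest. Work only with the carriage's knob and the plunger head, do not touch the tin itself, and leave the things standing round the press where they are.

Things in the scene. Friction and masses are not known exactly. Their poses are not given: they have to be found in the camera images.
- press: Grey bench press, fixed to the bench. Its origin is on the bench top straight below the plunger's axis; its x axis points to the back of the press, away from the carriage's knob; z up. Base plate 255 x 150 x 12 mm, from x -170 to +85. Two steel columns at y +-61 mm carry a crossbar 44 mm deep (x), 150 mm wide, from z 105 to 130 mm, with nuts and a stop collar to z 136. Two guide rails run along x.
- plunger_top (a point): Centre of the top of the plunger head, a mushroom 54 mm across and 18 mm thick above the crossbar, on the press's axis. 178 mm above the bench when up, 153 mm at its stop, where the head's underside meets the stop collar. Pressed straight down by closed fingertips.
- plunger (a joint): Travel of the plunger, m: 0 up, 0.025 at its stop. A spring drives it up (5 N at the top, 11 N at the stop); pressing the lid adds about 4 N, so about 15 N are needed in all. It springs back when released.
- carriage_knob (a point): Middle of the black round upright knob at the front end of the sliding carriage: 26 mm in diameter over its upper part (z 42 to 64 mm above the bench, this point at 53 mm), neck 18 mm below. The carriage plate under it is 80 mm wide, its top 24 mm above the bench. The knob stands 105 mm in front of the nest; pinch it from above.
- carriage_nest (a point): Centre of the floor of the round nest (72 mm outside, rim 9 mm high) on the carriage, 26 mm above the bench; the tin stands in it.
- carriage (a joint): How far the carriage is drawn out along the press's -x, m: 0 is fully home against its rear stop (the nest exactly under the plunger), 0.085 fully out against its front stop. About 2 N of friction; it stays where it is left.
- tin: Round metal sample tin, 60 mm in diameter, loose in the nest, its origin at the centre of its underside. 43 mm high with its lid up, 35 mm with the lid pressed on.
- tin_lid (a joint): How far the tin's lid has been pressed on, m: 0 to 0.001 at first (it sits about 8 mm proud, showing the neck), about 0.008 after a full stroke of the press (0.009 is the limit). It stays where it is pressed.
- petri_a: Lidded clear dish, 62 mm in diameter, 16 mm high, on the bench left of the carriage; a bystander. A black computer tower about 0.45 m tall stands on the bench beyond it, left of the press (front corner near x 0.6, y 0): reach the press from the front, nearer the robot, to stay clear of it.
- loupe: Black loupe, 38 mm in diameter, 36 mm high, on the bench right of the carriage; a bystander.
- vice: Small bench vice, not fastened, 168 x 60 x 56 mm, on the bench right of the press, its length along the carriage's way; a bystander.
Things that resemble listed ones, but are neither listed nor needed, are in the scene too. What is meant by the tin is not brown, and is the smaller of those in its own colour.

How it is judged:
By the outcome, as a careful person would: the job done as asked, in the order asked, and still so for the second after the job is handed in, with the robot touching nothing.
It also fails if it takes over 64 s, if anything falls off the work surface, if the arm or the gripper's body presses on something with over 40 N, if the wrist force passes 120 N, or if a joint passes its speed limit or range.

### The arm

A 7-joint arm with a two-finger parallel gripper is mounted at the origin on a cart in front of the work surface, level with it; the furniture and walls round the work are solid. World frame = base frame: x ahead of the robot, y to its left, z up, the work surface at z = 0. Lengths are in m, angles in rad, forces in N, time in s.
With the tool pointing down it reaches from about 0.4 to 0.85 m from the base axis. Payload 10.4 kg.
Tool frame: the origin (TCP) lies midway between the tips of the shut fingers; the grasp point (between the pads) lies 19 mm behind it (manip.tcp_to_grasp is the distance from the TCP to the grasp point, in m); z points along the fingers, y is the line along which they close (so a half turn about z gives the same grasp; the last joint's range is limited). The gripper opens to 85 mm and grips with 20 to 120 N. Pads are 22 mm wide; open, the fingers measure 114 mm over their backs; the gripper's body (76 mm by 85 mm) begins 54 mm behind the grasp point. The pads swing forward as they close: fully open they stand 13 mm farther back than shut.
Start: joints at [-1.22, 0.332, -0.065, 1.46, 0.022, 1.35, -0.088], TCP at [0.228, 0.582, 0.231] pointing down, gripper open.
Joint ranges: [-2.6, 2.6], [-0.5, 2.12], [-1.47, 1.34], [0.16, 2.42], [-1.27, 4.41], [0.06, 2.06], [-2.6, 2.6]. Speed limits (rad/s): [2.22, 2.22, 2.79, 2.79, 3.14, 3.14, 3.14].

### API

Orientations are given as a unit quaternion [x, y, z, w].
In Python, from workcell import manip gives the robot as it stands.
- The arm moves only by the shell command python3 -m jog 'ROWS' [FORCE]. ROWS is a JSON object of lists of equal length, an entry for each row: "offset": the shift along the world's x, y, z in m, a list of three; "yaw": the turn about the world's z in degrees; "jaw": the closure, from 0 (fully open) to 1 (shut). A call has 1 to 20 rows; each row shifts and turns the commanded pose from where the row before left it; what a row does not reach is not made up. A row lasts 1/12 s, in which the tool goes at most 41.7 mm and 7.16 degrees, less where a joint would pass 70% of its speed; a pose out of reach is approached as far as the arm can. A call is refused whole if a number of a shift passes 0.0417 or a number of a turn 7.16, either way. A call with a gripper value outside its range is refused whole. The fingers move at their own pace and stop on an object; FORCE is the grip in N (left out, the last holds). Time passes only in rows, so rows that do not move let the fingers close. It gives the time, the measured TCP pose, the force, the opening and the grip force at its end, in the units of the state.
- manip.get_obs(): the state, without advancing time (a new reading comes with each control period).
- manip.camera(name): name is "side" or "top"; returns a dict with "frame" (480x640x3 uint8, red, green, blue), "camera_matrix" (3x3 intrinsics, pixels), "eye" and "attitude" of the camera in the world. Camera axes: x right, y up, looking along -z (the intrinsics and any distortion apply to the point x, -y, -z); pixel columns grow to the right and rows downward; lengths in m; the calibration is good to about 2 mm. A picture is of the moment at which its call begins. There is no depth.
- manip.hand_in(): hands the job in; it is judged then, once.
Trained networks look in a picture, given as the dict that the camera call returned (one of the last four; its "shot" number tells which), for a name from the list of things; names that differ only in an ending like _2 or _b are one class to them, and where a whole thing is asked for, a point or a joint stands for the part that bears it (a point fixed in the world has none). Each returns a list of dicts, best first, with "score" (0 to 1); they miss things now and then, are a little off and sometimes report something else, mostly with a low value. They report only what shows in the picture. A call takes as long as a camera call. They do not tell look-alikes from the thing itself.
- manip.masks_of(picture, name): "region" (480x640 bool, what is visible of it).
- manip.tip_of(picture, name): "at" ([x, y, z] in m, in world coordinates, good to about 4 mm: a listed point, or the origin of a listed thing).
The state is a dict: "clock": time; "joint_pos": joint angles; "joint_velocities": joint speeds; "tau": joint torques, N m; "position": TCP position; "ee_rot": TCP orientation; "ft_force": force on the tool from outside, world axes, zero at the start; "torque": the same for the moment, N m; "grip_width": opening from 0.0 (shut) to 1.0 (fully open); "grasp_force": force on a finger pad.
Only numpy, scipy, OpenCV 4.12 (cv2) and the standard library are available. Lean on these libraries where they do the work, as an engineer would, in place of code of your own. Each camera call takes 0.05 s, during which the arm holds its last target. There are 200 camera calls.

## Working session

There is one attempt and no reset: what is moved stays moved. The work goes in short steps, Python scripts to look and compute and a shell command to move; the robot and the scene stay as the last step left them, time stands still between calls to the robot, and variables do not carry over. Pictures are saved under pics/ and viewed, at most 10 in all, crops included, and the job is handed in when it is done.

```bash
mkdir -p pics; python3 - <<'E'
from workcell import manip
import cv2,numpy as np
o=manip.get_obs();print(o['clock'],o['position'],o['ee_rot'],o['grip_width'],manip.tcp_to_grasp)
for c in ['top','side']:
    p=manip.camera(c);cv2.imwrite(f'pics/{c}0.png',p['frame'][...,::-1])
    print(c,p['eye'],p['attitude'],np.array(p['camera_matrix']).tolist(),p.keys())
    for n in ['press','plunger_top','carriage_knob','carriage_nest','tin','petri_a','loupe','vice']:
        print(n,[(np.round(d['at'],3).tolist(),round(d['score'],2)) for d in manip.tip_of(p,n)])
E
```

```text
0.0 [0.22808034 0.58149909 0.23050803] [ 1.85784344e-01  9.82590295e-01 -6.92927446e-04 -9.31746294e-05] 1.0028929843942602 0.0187
top [ 0.40956851 -0.28224485  0.9573148 ] [-0.02863572  0.02407713  0.71090332 -0.70229392] [[477.2188407030611, 0.0, 328.18684086077786], [0.0, 477.2188407030611, 244.41258186797486], [0.0, 0.0, 1.0]] dict_keys(['frame', 'camera_matrix', 'eye', 'attitude', 'shot'])
press [([0.592, -0.356, 0.002], 0.83)]
plunger_top [([0.598, -0.36, 0.177], 0.65)]
carriage_knob [([0.488, -0.216, 0.051], 0.58)]
carriage_nest [([0.554, -0.304, 0.027], 0.96)]
tin [([0.554, -0.298, 0.028], 0.88), ([0.36, -0.194, 0.0], 0.87), ([0.483, -0.049, -0.001], 0.69)]
petri_a [([0.584, -0.148, 0.002], 0.76)]
loupe [([0.383, -0.317, 0.002], 0.53)]
vice [([0.48, -0.474, 0.004], 0.86)]
side [ 0.5150198  -1.12863304  0.55270751] [0.52873356 0.02137601 0.01071543 0.84845098] [[600.7325432211921, 0.0, 312.64204089784243], [0.0, 600.7325432211921, 248.49091906147999], [0.0, 0.0, 1.0]] dict_keys(['frame', 'camera_matrix', 'eye', 'attitude', 'shot'])
press [([0.597, -0.359, 0.003], 0.62)]
plunger_top [([0.592, -0.364, 0.176], 0.74), ([0.485, -0.478, -0.003], 0.46)]
carriage_knob []
carriage_nest [([0.549, -0.305, 0.025], 0.77)]
tin [([0.364, -0.197, -0.003], 0.64), ([0.554, -0.301, 0.03], 0.6), ([0.484, -0.042, -0.002], 0.6)]
petri_a [([0.58, -0.151, -0.002], 0.73)]
loupe [([0.38, -0.314, 0.003], 0.74)]
vice [([0.481, -0.474, -0.005], 0.55)]
```

View pics/top0.png

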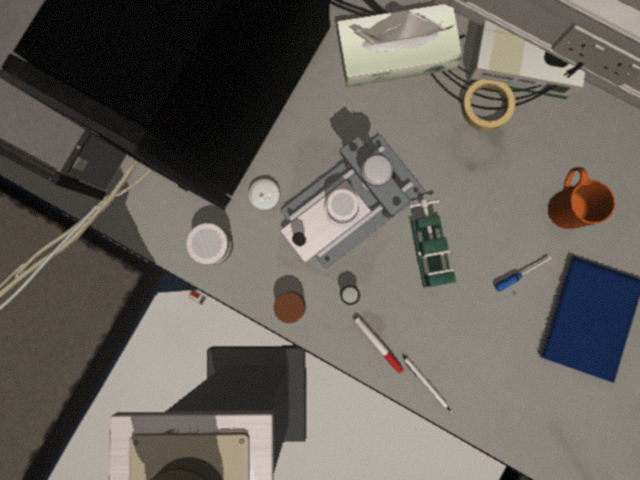

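View pics/side0.png

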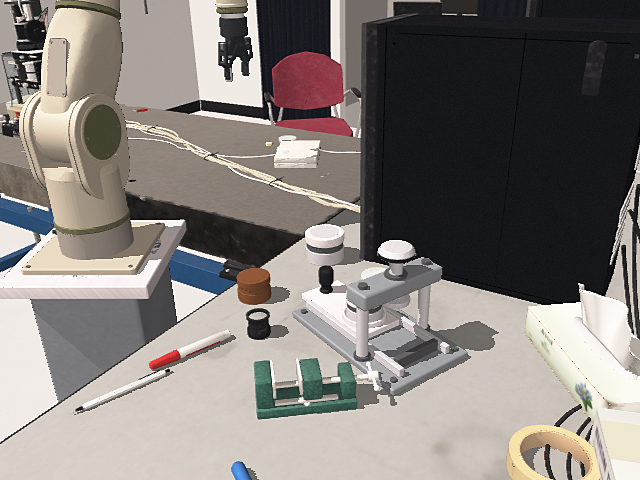

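The top view shows the press at (375,170) and its carriage running toward (300,240). Candidates for the tin are:
- white in the nest (341,206)
- larger white tin at (208,243)
- brown tin at (289,306)

By the description, the one in the nest is the tin. I'll check it in a close crop and refine the axis.

```bash
cat > h.py <<'E'
import numpy as np,cv2
from scipy.spatial.transform import Rotation as R
def px2(p,u,v,z):
    K=np.array(p['camera_matrix']);d=np.linalg.solve(K,[u,v,1.]);d=R.from_quat(p['attitude']).apply([d[0],-d[1],-d[2]])
    e=np.array(p['eye']);return e+d*(z-e[2])/d[2]
def proj(p,X):
    c=R.from_quat(p['attitude']).inv().apply(np.array(X)-p['eye']);K=np.array(p['camera_matrix'])
    q=K@[c[0],-c[1],-c[2]];return q[:2]/q[2]
E
python3 - <<'E'
from workcell import manip
from h import *
p=manip.camera('top');f=p['frame'][...,::-1]
print(R.from_quat(p['attitude']).as_matrix().round(2).tolist())
cv2.imwrite('pics/crop.png',cv2.resize(f[120:280,240:440],None,fx=4,fy=3.75,interpolation=cv2.INTER_CUBIC)[:600])
for n,z in [('carriage_knob',.064),('tin',.069),('plunger_top',.178)]:
    for d in manip.masks_of(p,n):
        c,r=cv2.minEnclosingCircle(np.argwhere(d['region'])[:,::-1].astype(np.float32));print(n,d['score'],d['region'].sum(),c,r,px2(p,*c,z).round(4))
for y in [.061,-.061]:
    pass
s=manip.camera('side')
for n in ['carriage_knob','plunger_top']:
    for d in manip.masks_of(s,n):
        c=np.argwhere(d['region']);print('side',n,d['score'],c.min(0),c.max(0),c.mean(0))
    print(manip.tip_of(s,n))
print(proj(s,[.488,-.216,.053]),proj(p,[.488,-.216,.053]))
E
```

```text
[[-0.01, 1.0, -0.07], [-1.0, -0.01, -0.01], [-0.01, 0.07, 1.0]]
tin 0.95 799 (289.4347839355469, 306.5652160644531) 16.41681480407715 [ 0.3616 -0.2039  0.069 ]
tin 0.88 1482 (209.76414489746094, 243.55661010742188) 22.89499855041504 [ 0.4803 -0.0555  0.069 ]
tin 0.68 828 (342.5, 205.23333740234375) 16.56223487854004 [ 0.5494 -0.3047  0.069 ]
plunger_top 0.9 884 (374.3571472167969, 172.35714721679688) 19.522193908691406 [ 0.5865 -0.3554  0.178 ]
side carriage_knob 0.66 [266 302] [337 398] [302.88741722 342.71081678]
[{'at': [0.4865, -0.2203, 0.0528], 'score': 0.81}]
side plunger_top 0.61 [240 377] [307 415] [263.65409384 396.65133395]
side plunger_top 0.57 [303 349] [304 351] [303.5 350. ]
side plunger_top 0.4 [265 302] [337 398] [302.5235546  342.53747323]
[{'at': [0.5921, -0.3621, 0.1768], 'score': 0.63}]
[325.7591439  275.38364346] [296.16058103 239.12779099]
```

View pics/crop.png

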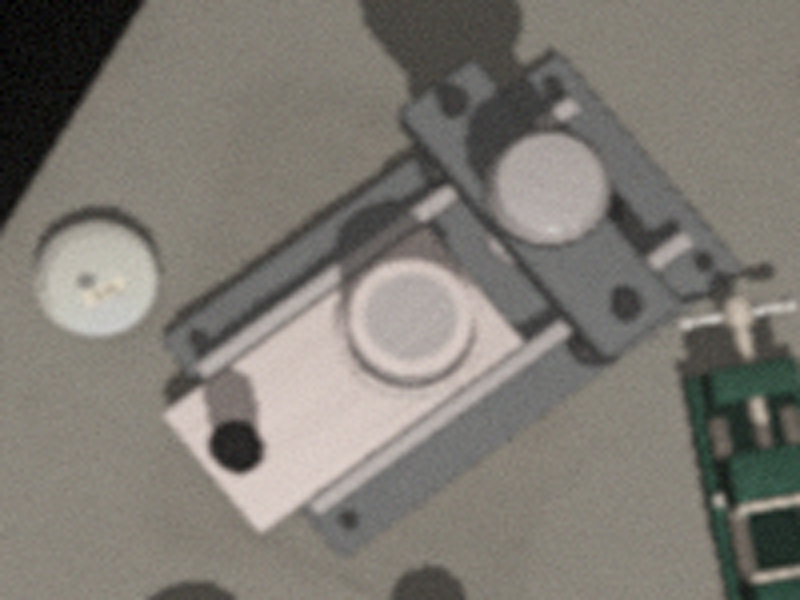

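The crop shows a small white tin in the carriage nest at crop (408,317), which is full-image (342,205). The black knob is at crop (236,446), the plunger head at (551,187), and the crossbar nuts at (453,98) and (626,303). The nest tin is the right one.

```bash
python3 - <<'E'
from workcell import manip
from h import *
p=manip.camera('top')
q=lambda x,y,z:px2(p,240+x/4,120+y/3.75,z)
k=q(236,446,.064);t=q(410,319,.069);h=q(551,187,.178);a=q(453,98,.134);b=q(626,303,.134)
for n in 'kthab':print(n,eval(n).round(4))
m=(a+b)/2;print('mid',m)
d=(a-b)[:2];print('len',np.hypot(*d),'axis from nuts',np.degrees(np.arctan2(-d[0],d[1])), np.degrees(np.arctan2(*(h-k)[1::-1])),np.hypot(*(h-k)[:2]),np.degrees(np.arctan2(*(t-k)[1::-1])),np.hypot(*(t-k)[:2]))
o=manip.get_obs();print(R.from_quat(o['ee_rot']).as_matrix().round(3).tolist(),o['joint_pos'])
E
```

```text
k [ 0.4873 -0.2221  0.064 ]
t [ 0.5497 -0.3047  0.069 ]
h [ 0.5906 -0.3611  0.178 ]
a [ 0.6436 -0.3234  0.134 ]
b [ 0.5457 -0.3971  0.134 ]
mid [ 0.5946876  -0.36023386  0.134     ]
len 0.12255491456550285 axis from nuts -53.033804831610304 -53.39547428525319 0.17309188177000734 -52.919121604540884 0.10344002820497328
[[-0.931, 0.365, 0.0], [0.365, 0.931, 0.0], [0.0, 0.0, -1.0]] [-1.21960608  0.33221656 -0.06472412  1.46008964  0.02161027  1.3498917
 -0.0884584 ]
```

```bash
python3 -m jog '{"offset":[[0.012,-0.03,0],[0.012,-0.03,0],[0.012,-0.03,0],[0.012,-0.03,0],[0.012,-0.03,0],[0.012,-0.03,0],[0.012,-0.03,0],[0.012,-0.03,0],[0.012,-0.03,0],[0.012,-0.03,0],[0.006,-0.03,0],[0.006,-0.03,0],[0.006,-0.03,0],[0.006,-0.03,0],[0.006,-0.03,0],[0.006,-0.03,0],[0.006,-0.03,0],[0.006,-0.03,0],[0.006,-0.03,0],[0.006,-0.03,0]],"yaw":[-6,-6,-6,-6,-6,-6,-6,-6,-6,-6,-6,-6,-6,-6,-6,-6,-6,-6,-6,-6],"jaw":[0,0,0,0,0,0,0,0,0,0,0,0,0,0,0,0,0,0,0,0]}'
```

```text
clock: 3.07
position: [0.4083, -0.0197, 0.2316]
ee_rot: [0.945, 0.328, 0.001, -0.0]
ft_force: [0.3, -0.4, 1.4]
grip_width: 1.001
grasp_force: 0.0
```

```bash
python3 -m jog '{"offset":[[0.01,-0.025,0],[0.01,-0.025,0],[0.01,-0.025,0],[0.01,-0.025,0],[0.01,-0.025,0],[0.01,-0.025,0],[0.01,-0.025,0],[0.009,-0.025,0],[0,0,-0.025],[0,0,-0.025],[0,0,-0.025],[0,0,-0.025],[0,0,0],[0,0,0]],"yaw":[-1.4,0,0,0,0,0,0,0,0,0,0,0,0,0],"jaw":[0.25,0.25,0.25,0.25,0.25,0.25,0.25,0.25,0.25,0.25,0.25,0.25,0.25,0.25]}'
python3 - <<'E'
from workcell import manip
from h import *
s=manip.camera('side')
f=s['frame'][...,::-1];cv2.imwrite('pics/s1.png',cv2.resize(f[160:400,220:480],None,fx=2.5,fy=2.5))
E
```

```text
clock: 4.23
position: [0.4866, -0.2181, 0.1312]
ee_rot: [0.948, 0.319, -0.001, -0.0]
ft_force: [0.0, 0.1, 0.6]
grip_width: 0.752
grasp_force: 0.0
```

View pics/s1.png

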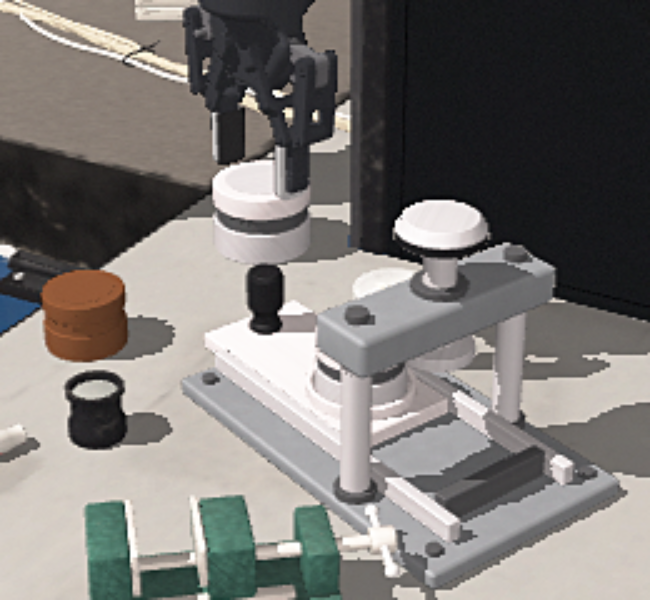

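The side crop shows the open fingers (crop 230–300, 150) straight above the black knob (crop 264,275). The tin sits in its nest with its lid up. Next I descend and pinch the knob.

```bash
python3 -m jog '{"offset":[[0,0,-0.02],[0,0,-0.02],[0,0,-0.02],[0,0,-0.015],[0,0,-0.01],[0,0,-0.01],[0,0,0],[0,0,0],[0,0,0],[0,0,0],[0,0,0],[0,0,0],[0,0,0],[0,0,0]],"yaw":[0,0,0,0,0,0,0,0,0,0,0,0,0,0],"jaw":[0.25,0.25,0.25,0.25,0.25,0.25,0.25,0.8,0.8,0.8,0.8,0.8,0.8,0.8]}' 30
```

```text
clock: 5.45
position: [0.488, -0.2184, 0.0374]
ee_rot: [0.948, 0.319, 0.001, 0.0]
ft_force: [-1.1, 1.4, 6.5]
grip_width: 0.29
grasp_force: 29.2
```

```bash
python3 -m jog '{"offset":[[0.003,-0.004,0],[0.003,-0.004,0],[0.003,-0.004,0],[0.003,-0.004,0],[0.003,-0.004,0],[0.003,-0.004,0],[0.003,-0.004,0],[0.003,-0.004,0],[0.003,-0.004,0],[0.003,-0.004,0],[0.003,-0.004,0],[0.003,-0.004,0],[0,0,0],[0,0,0]],"yaw":[0,0,0,0,0,0,0,0,0,0,0,0,0,0],"jaw":[0.8,0.8,0.8,0.8,0.8,0.8,0.8,0.8,0.8,0.8,0.8,0.8,0.8,0.8]}'
```

```text
clock: 6.62
position: [0.5244, -0.2667, 0.0374]
ee_rot: [0.948, 0.319, 0.001, 0.001]
ft_force: [1.3, -1.7, 5.8]
grip_width: 0.292
grasp_force: 30.1
```

```bash
python3 -m jog '{"offset":[[0.0015,-0.002,0],[0.0015,-0.002,0],[0.0015,-0.002,0],[0.0015,-0.002,0],[0,0,0],[0,0,0]],"yaw":[0,0,0,0,0,0],"jaw":[0.8,0.8,0.8,0.8,0.8,0.8]}'
```

```text
clock: 7.12
position: [0.5301, -0.2743, 0.0374]
ee_rot: [0.948, 0.319, 0.001, 0.001]
ft_force: [1.5, 0.1, 7.2]
grip_width: 0.29
grasp_force: 30.1
```

```bash
python3 -m jog '{"offset":[[0.0015,-0.002,0],[0.0015,-0.002,0],[0,0,0],[0,0,0]],"yaw":[0,0,0,0],"jaw":[0.8,0.8,0.8,0.8]}'; python3 -m jog '{"offset":[[0.0015,-0.002,0],[0.0015,-0.002,0],[0,0,0],[0,0,0]],"yaw":[0,0,0,0],"jaw":[0.8,0.8,0.8,0.8]}'
```

```text
clock: 7.45
position: [0.5305, -0.2747, 0.0371]
ee_rot: [0.948, 0.319, -0.001, -0.004]
ft_force: [-15.4, 16.1, 26.1]
grip_width: 0.287
grasp_force: 32.7
clock: 7.78
position: [0.5305, -0.2746, 0.0367]
ee_rot: [0.947, 0.32, -0.003, -0.009]
ft_force: [-33.3, 33.6, 48.0]
grip_width: 0.292
grasp_force: 37.7
```

```bash
python3 -m jog '{"offset":[[-0.003,0.004,0],[-0.0025,0.0035,0],[0,0,0],[0,0,0],[0,0,0],[0,0,0],[0,0,0.02],[0,0,0.03],[0,0,0.04],[0,0,0.04],[0,0,0.04],[0,0,0.01],[0,0,0],[0,0,0]],"yaw":[0,0,0,0,0,0,0,0,0,0,0,0,0,0],"jaw":[0.8,0.8,0.4,0.4,0.4,0.4,0.4,0.4,0.8,1,1,1,1,1]}'
python3 - <<'E'
from workcell import manip
from h import *
s=manip.camera('side')
f=s['frame'][...,::-1];cv2.imwrite('pics/s2.png',cv2.resize(f[140:400,220:480],None,fx=2.3,fy=2.3))
for c in (s,manip.camera('top')):
  for n in ('plunger_top','carriage_knob','carriage_nest','tin'):
    print(n,[(d['at'].round(3) if hasattr(d['at'],'round') else d['at'],d['score']) for d in manip.tip_of(c,n)])
E
```

```text
clock: 8.95
position: [0.5298, -0.2748, 0.2163]
ee_rot: [0.948, 0.319, 0.0, 0.0]
ft_force: [-0.2, -0.1, -0.3]
grip_width: -0.002
grasp_force: 0.0
plunger_top [([0.5924, -0.3608, 0.1777], 0.61)]
carriage_knob [([0.529, -0.2721, 0.0525], 0.79)]
carriage_nest [([0.5907, -0.3584, 0.0266], 0.68)]
tin [([0.595, -0.3547, 0.0302], 0.75), ([0.4848, -0.0409, 0.0014], 0.64), ([0.3622, -0.1955, -0.0015], 0.6), ([0.4826, -0.4758, 0.0004], 0.27)]
plunger_top [([0.5966, -0.3599, 0.1785], 0.92)]
carriage_knob [([0.5318, -0.271, 0.051], 0.59)]
carriage_nest []
tin [([0.3628, -0.1932, -0.0038], 0.65), ([0.5909, -0.3545, 0.0243], 0.64)]
```

View pics/s2.png

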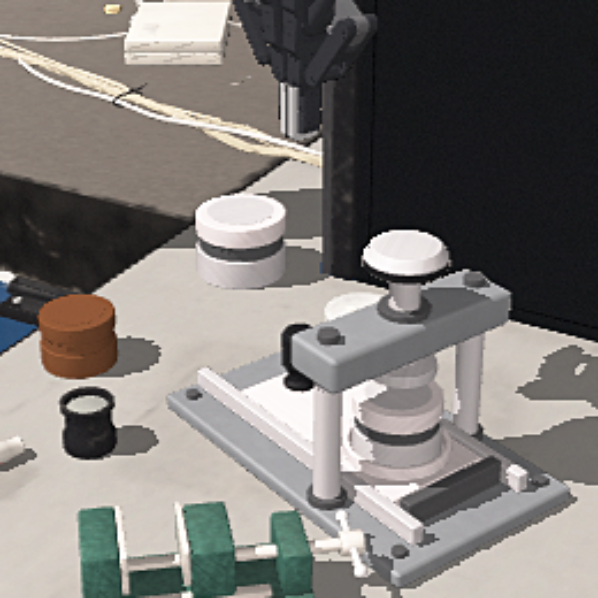

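The crop shows the carriage home: nest and tin are under the plunger (crop 400,430), with the head at (405,255). Next I press with the fingers shut.

```bash
python3 -m jog '{"offset":[[0.016,-0.021,0],[0.016,-0.021,0],[0.016,-0.021,0],[0.016,-0.021,0],[0,0,0],[0,0,-0.015],[0,0,-0.015],[0,0,-0.005],[0,0,-0.005],[0,0,-0.005],[0,0,-0.005],[0,0,-0.005],[0,0,-0.005],[0,0,0],[0,0,0]],"yaw":[0,0,0,0,0,0,0,0,0,0,0,0,0,0,0],"jaw":[1,1,1,1,1,1,1,1,1,1,1,1,1,1,1]}'
```

```text
clock: 10.7
position: [0.5939, -0.3586, 0.158]
ee_rot: [0.948, 0.319, 0.001, 0.0]
ft_force: [-3.6, 2.8, 8.3]
grip_width: -0.0
grasp_force: 4.1
```

```bash
python3 -m jog '{"offset":[[0,0,-0.003],[0,0,-0.003],[0,0,0],[0,0,0]],"yaw":[0,0,0,0],"jaw":[1,1,1,1]}'; python3 -m jog '{"offset":[[0,0,-0.002],[0,0,-0.001],[0,0,0],[0,0,0]],"yaw":[0,0,0,0],"jaw":[1,1,1,1]}'
```

```text
clock: 11.03
position: [0.5942, -0.3588, 0.153]
ee_rot: [0.948, 0.319, 0.001, 0.001]
ft_force: [-4.0, 3.1, 12.6]
grip_width: -0.001
grasp_force: 6.3
clock: 11.37
position: [0.5944, -0.359, 0.1528]
ee_rot: [0.948, 0.319, 0.002, 0.001]
ft_force: [-11.2, 9.5, 32.5]
grip_width: -0.002
grasp_force: 15.8
```

```bash
python3 -m jog '{"offset":[[0,0,-0.001],[0,0,0],[0,0,0],[0,0,0],[0,0,0],[0,0,0],[0,0,0],[0,0,0],[0,0,0],[0,0,0],[0,0,0],[0,0,0],[0,0,0],[0,0,0],[0,0,0],[0,0,0],[0,0,0],[0,0,0],[0,0,0],[0,0,0]],"yaw":[0,0,0,0,0,0,0,0,0,0,0,0,0,0,0,0,0,0,0,0],"jaw":[1,1,1,1,1,1,1,1,1,1,1,1,1,1,1,1,1,1,1,1]}'
python3 -m jog '{"offset":[[0,0,0.005],[0,0,0.005],[0,0,0.005],[0,0,0.01],[0,0,0.01],[0,0,0.015],[0,0,0.015],[0,0,0.005],[-0.016,0.021,0],[-0.016,0.021,0],[-0.016,0.021,0],[-0.016,0.021,0],[0,0,0],[0,0,0]],"yaw":[0,0,0,0,0,0,0,0,0,0,0,0,0,0],"jaw":[1,1,1,1,1,1,1,1,1,0.7,0.4,0.4,0.4,0.4]}'
python3 - <<'E'
from workcell import manip
from h import *
s=manip.camera('side')
f=s['frame'][...,::-1];cv2.imwrite('pics/s3.png',cv2.resize(f[140:400,220:480],None,fx=2.3,fy=2.3))
E
```

```text
clock: 13.03
position: [0.5944, -0.359, 0.1527]
ee_rot: [0.948, 0.319, 0.002, 0.001]
ft_force: [-14.6, 11.8, 38.3]
grip_width: 0.001
grasp_force: 18.9
clock: 14.2
position: [0.5297, -0.2733, 0.2165]
ee_rot: [0.948, 0.32, 0.001, -0.0]
ft_force: [0.3, -0.5, -0.2]
grip_width: 0.6
grasp_force: 0.0
```

View pics/s3.png

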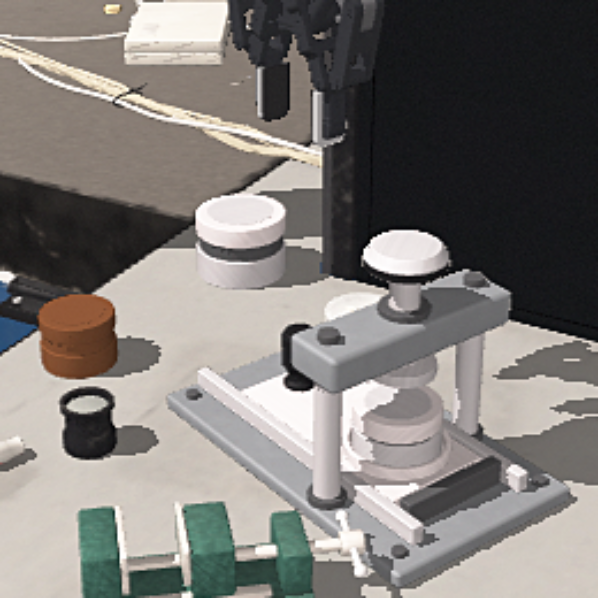

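The lid is down: the dark neck is gone at crop (397,430). The plunger is back up. Next I re-grip the knob.

```bash
python3 -m jog '{"offset":[[0,-0.001,-0.03],[0,0,-0.03],[0,0,-0.03],[0,0,-0.03],[0,0,-0.02],[0,0,-0.02],[0,0,-0.01],[0,0,-0.009],[0,0,0],[0,0,0],[0,0,0],[0,0,0],[0,0,0],[0,0,0],[0,0,0]],"yaw":[0,0,0,0,0,0,0,0,0,0,0,0,0,0,0],"jaw":[0.4,0.4,0.4,0.4,0.4,0.4,0.4,0.4,0.4,0.8,0.8,0.8,0.8,0.8,0.8]}' 30
```

```text
clock: 15.5
position: [0.5297, -0.2752, 0.0386]
ee_rot: [0.948, 0.319, 0.0, -0.0]
ft_force: [-4.3, 3.7, 6.3]
grip_width: 0.293
grasp_force: 29.4
```

Now I draw it out 85 mm in total, easing in at the end.

```bash
python3 -m jog '{"offset":[[-0.0015,0.002,0],[-0.003,0.004,0],[-0.003,0.004,0],[-0.003,0.004,0],[-0.003,0.004,0],[-0.003,0.004,0],[-0.003,0.004,0],[-0.003,0.004,0],[-0.003,0.004,0],[-0.003,0.004,0],[-0.003,0.004,0],[-0.003,0.004,0],[-0.003,0.004,0],[-0.003,0.004,0],[-0.003,0.004,0],[-0.003,0.004,0],[-0.003,0.004,0],[0,0,0],[0,0,0]],"yaw":[0,0,0,0,0,0,0,0,0,0,0,0,0,0,0,0,0,0,0],"jaw":[0.8,0.8,0.8,0.8,0.8,0.8,0.8,0.8,0.8,0.8,0.8,0.8,0.8,0.8,0.8,0.8,0.8,0.8,0.8]}'; python3 -m jog '{"offset":[[-0.0015,0.002,0],[-0.0015,0.002,0],[0,0,0],[0,0,0]],"yaw":[0,0,0,0],"jaw":[0.8,0.8,0.8,0.8]}'
```

```text
clock: 17.08
position: [0.4802, -0.2096, 0.0384]
ee_rot: [0.948, 0.319, 0.001, 0.0]
ft_force: [-4.4, -0.5, 12.8]
grip_width: 0.29
grasp_force: 30.9
clock: 17.42
position: [0.4784, -0.2073, 0.0385]
ee_rot: [0.948, 0.318, 0.001, 0.002]
ft_force: [4.5, -7.5, 1.3]
grip_width: 0.292
grasp_force: 30.6
```

```bash
python3 -m jog '{"offset":[[-0.0015,0.002,0],[-0.0015,0.002,0],[0,0,0],[0,0,0]],"yaw":[0,0,0,0],"jaw":[0.8,0.8,0.8,0.8]}'
```

```text
clock: 17.75
position: [0.4784, -0.2073, 0.0389]
ee_rot: [0.948, 0.318, 0.004, 0.007]
ft_force: [22.7, -26.9, -24.4]
grip_width: 0.292
grasp_force: 31.4
```

The carriage is at the front stop. I'll relieve the load, release and retreat.

```bash
python3 -m jog '{"offset":[[0.0015,-0.002,0],[0.0015,-0.002,0],[0,0,0],[0,0,0],[0,0,0],[0,0,0],[0,0,0.02],[0,0,0.03],[0,0,0.04],[0,0,0.04],[0,0,0.04],[-0.01,0.03,0],[-0.01,0.03,0],[-0.01,0.03,0],[-0.01,0.03,0],[-0.01,0.03,0],[0,0,0],[0,0,0]],"yaw":[0,0,0,0,0,0,0,0,0,0,0,0,0,0,0,0,0,0],"jaw":[0.8,0.8,0.4,0.4,0.4,0.4,0.4,0.4,0.4,0.4,0.4,0.4,0.4,0.4,0.4,0.4,0.4,0.4]}'
python3 - <<'E'
from workcell import manip
from h import *
s=manip.camera('side');t=manip.camera('top')
a=cv2.resize(s['frame'][140:400,220:480],(400,400));b=cv2.resize(t['frame'][110:310,230:430],(400,400))
cv2.imwrite('pics/f.png',np.hstack([a,b])[...,::-1])
for c in (s,t):
  for n in ('carriage_knob','carriage_nest','tin','petri_a','loupe','vice'):
    print(n,[(np.round(d['at'],3).tolist()) for d in manip.tip_of(c,n)])
E
```

```text
clock: 19.25
position: [0.4267, -0.054, 0.2073]
ee_rot: [0.947, 0.321, 0.0, -0.0]
ft_force: [0.3, -1.0, 0.1]
grip_width: 0.6
grasp_force: 0.0
carriage_knob [[0.479, -0.208, 0.054]]
carriage_nest [[0.542, -0.292, 0.029]]
tin [[0.361, -0.198, -0.003], [0.548, -0.288, 0.025], [0.483, -0.041, 0.0]]
petri_a [[0.583, -0.146, 0.0]]
loupe [[0.379, -0.312, 0.002], [0.538, -0.292, 0.025]]
vice [[0.481, -0.476, -0.0]]
carriage_knob [[0.481, -0.205, 0.052]]
carriage_nest [[0.545, -0.292, 0.027]]
tin [[0.481, -0.044, -0.001], [0.544, -0.288, 0.026], [0.363, -0.197, 0.0]]
petri_a [[0.584, -0.149, 0.002]]
loupe [[0.381, -0.314, 0.001]]
vice [[0.485, -0.478, 0.002], [0.596, -0.359, 0.177], [0.382, -0.314, 0.001]]
```

View pics/f.png

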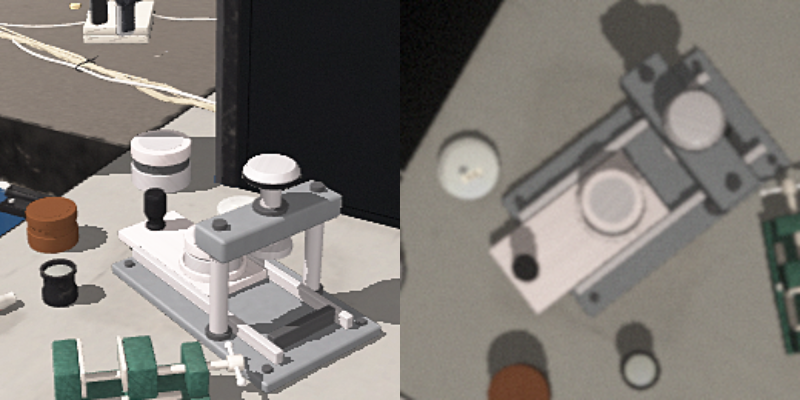

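The carriage is fully out, with the tin closed in its nest at (610,200) in the right panel. The plunger is up and the bystanders have not moved.

```bash
python3 -c "
from workcell import manip
print(manip.hand_in())"
```

```text
the job is handed in; nothing more can be done
None
```

I pressed the lid on, with the plunger held at its stop for over 1.5 s, then let the plunger spring back and drew the carriage out to its front stop; the closed tin is in its nest, nothing around the press has moved, and I handed the job in at about 19 s of the 64 s allowed.

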